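# Close the till: stud box away, drawer shut, snap cap pressed home

### The job

Close up the till: put the round nickel stud box upright into the open till drawer and slide the drawer fully shut, then set the tall ivory snap cap on the brass stud on top of the till and press it straight down until it clicks. Keep pressing after the click so that the black rubber washer under the cap stays clearly squeezed, and finish like that, with the gripper still pressing the cap down and not letting go. Leave the two flat buttons, the coin tray and the shoehorn where they are.

Things in the scene. Friction and masses are not known exactly. Their poses are not given: they have to be found in the camera images.
- stud_box: Round closed nickel tin, 44 mm diameter, 32 mm tall, about 0.12 kg, standing on the counter; origin at the centre of its underside, z up.
- cap: Ivory celluloid snap cap with a brown band and brown spot on top, a thick round button 37 mm in diameter, 27 mm tall, 30 g, standing open side down; origin at the centre of its underside, z up. Socket in the underside: mouth 19 mm wide, narrowing like a funnel to a 13.6 mm lip 3.5 mm up, wider above it, 22 mm deep in all. It may be pressed while gripped by its sides.
- stud (a point): Foot of the upright brass stud on the flat top of the till, 88 mm above the counter; z up, x along the till from front to back. Stud: 11 mm diameter, 26 mm tall, top 6 mm tapered to 5 mm.
- stud_balls (a point): On the stud's axis, 17 mm above its foot, level with four sprung balls that stick out 3 mm. The cap stops on them, its underside about 17 mm above the stud's foot; some 6 to 12 N straight down drives it over them. At about 14 mm the resistance drops (the click) and the balls pull the cap down to the washer at 10 mm.
- till: Walnut till, fixed: 240 mm wide, 220 mm deep, 88 mm tall; x from front to back, z up; origin on the counter, 130 mm behind its front face. The drawer opening's upper edge is 78 mm above the counter. The shut drawer's panel covers the front face, its outer face 12 mm before it; the stud stands 40 mm behind the front face.
- washer (a joint): Black rubber washer around the stud, 34 mm diameter, its top 10 mm above the foot of the stud when free. Value: how far it is squeezed down, 0 free to 0.005 m at its hard stop; stiffness 2.5 N per mm. It springs back when the cap is let go.
- drawer (a joint): Walnut till drawer, sliding level on brass runners towards the robot. Value: how far it is out, 0 shut (hard stop), starts 0.10 to 0.13 m; it moves along the x axis of drawer_front, needs about 2 N, and stays where it is left.
- drawer_front (a point): Middle of the top edge of the outer face of the drawer's front panel, 76 mm above the counter; moves with the drawer. z up, x into the till (the closing direction). Panel 236 mm wide, 12 mm thick, lower edge 10 mm above the counter; a brass pull 70 mm wide stands 8 mm out of the face 18 to 30 mm above the counter.
- drawer_spot (a point): Point on the drawer's floor, 16 mm above the counter, 58 mm behind the outer face of the front panel, midway between the side walls; moves with the drawer, axes as drawer_front. With the drawer out it lies in the open, before the till body. Drawer 194 mm wide inside, walls up to 58 mm above the counter.
- button0: Flat ivory button, 36 mm diameter, 6 mm thick, no socket; bystander. Origin at the centre of its underside.
- button1: Flat ivory button like the other; bystander. Origin at the centre of its underside.
- coin_tray: Silver-plated open tray with coins, 90 x 120 x 16 mm; bystander. Origin at the centre of its underside.
- shoehorn: Tortoiseshell shoehorn lying flat, 165 mm long, 38 mm wide, 5 mm thick; bystander. Origin near its middle, on the underside, long along its y.
Things that resemble listed ones, but are neither listed nor needed, are in the scene too. What is shaped like the cap but orange, pink or purple is not meant.

How it is judged:
By the outcome, as a careful person would: the job done as asked, in the order asked, and still so for the second after the job is handed in, while the arm keeps its last pose, push and grip.
It also fails if it takes over 72 s, if anything falls off the work surface, if the arm or the gripper's body presses on something with over 40 N, if the wrist force passes 120 N, or if a joint passes its speed limit or range.

### The arm

A 6-joint arm with a two-finger parallel gripper is mounted at the origin on the work surface. World frame = base frame: x ahead of the robot, y to its left, z up, the work surface at z = 0. Lengths are in mm, angles in degrees, forces in N, time in s.
With the tool pointing down it reaches from about 275 to 850 mm from the base axis. Payload 19 kg.
Tool frame: the origin (TCP) lies at the very end of the fingers, on their centre line; the grasp point (between the pads) lies ctrl.hold_point_z behind it (ctrl.hold_point_z is the distance from the TCP to the grasp point, in mm); z points along the fingers, y is the line along which they close (so a half turn about z gives the same grasp; the last joint's range is limited). The gripper opens to 85 mm and grips with 20 to 120 N. Pads are 22 mm wide; open, the fingers measure 114 mm over their backs; the gripper's body (76 mm by 85 mm) begins 54 mm behind the grasp point. The pads swing forward as they close: fully open they stand 13 mm farther back than shut.
Start: joints at [-82.449, 8.623, 82.357, -0, 89.026, -7.678], TCP at [151.016, -554.779, 193.867] pointing down, gripper open.
Joint ranges: [-160.23, 160.23], [-39.13, 120.54], [6.94, 153.29], [-79.49, 259.48], [9.18, 160.14], [-161.06, 161.06]. Speed limits (degrees/s): [108.29, 108.29, 127.2, 172.46, 172.46, 172.46].

### API

Orientations are given as [roll, pitch, yaw] about the fixed x, y, z axes, in that order (R = Rz(yaw) Ry(pitch) Rx(roll)).
In Python, from plant import ctrl gives the robot as it stands.
- The arm moves only by the tool jog_arm, never from a script. Its argument "series" is a list of rows, each an object of numbers: "dx", "dy", "dz": the shift along the tool's x, y, z in cm; "ax", "ay", "az": the turn, a rotation vector about the tool's x, y, z in rad. A call has 1 to 8 rows; each row is the pose to reach, as a shift and turn from the pose commanded when the call began, along the tool's axes at that moment; what a row does not reach only later rows make up. A row lasts 1/10 s, in which the tool goes at most 50 mm and 8.59 degrees, less where a joint would pass 70% of its speed; a pose out of reach is approached as far as the arm can. A call with a gripper value outside its range is refused whole. "claw" is the opening, from -1 (shut) to 1 (fully open), set as the call begins (left out, the last holds). The fingers move at their own pace and stop on an object; the grip force is fixed at half the most. Time passes only in rows, so rows that repeat a pose let the fingers close. It gives the time, the measured TCP pose, the force, the opening and the grip force at its end, in the units of the state.
- ctrl.get_obs(): the state, without advancing time (a new reading comes with each control period).
- ctrl.capture(name): name is "scene" or "side" or "wrist"; returns the picture (400x640x3 uint8, red, green, blue); there is no depth.
- ctrl.get_calibration(name): a dict with "vertical_fov" (degrees; the focal length in pixels is half the picture's height over the tangent of half this angle, whatever the lens; pixels are square), "cx", "cy" (the principal point, pixels), "k1" (the pictures are not rectified: a ray, as slopes to the right and down, at radius r is drawn at 1 + k1 r^2 times it, then the intrinsics apply), "rvec" (rotation vector, rad) and "tvec" (3), from world to camera coordinates, as OpenCV has them; the wrist camera has in their place "mount" (4x4, takes a point from camera to tool coordinates, whose origin is the TCP and whose axes are the flange's). Camera axes: x right, y down, z forward; pixel columns grow to the right and rows downward; lengths in mm; the calibration is good to about 2 mm. A picture is of the moment at which its call begins: read the wrist's pose just before it. get_calibration takes no time and is no camera call.
- ctrl.hand_in(): hands the job in; it is judged then, once.
The state is a dict: "time_s": time; "qpos": joint angles; "dq": joint speeds; "effort": joint torques, N m; "eef_pos": TCP position; "tool_rot": TCP orientation; "force": force on the tool from outside, world axes, zero at the start; "moment": the same for the moment, N m; "opening": finger opening in mm; "gripper_force": force on a finger pad.
Only numpy, scipy, OpenCV 4.12 (cv2) and the standard library are available. Lean on these libraries where they do the work, as an engineer would, in place of code of your own. Each camera call takes 0.05 s, during which the arm holds its last target. There are 200 camera calls.

## Working session

There is one attempt and no reset: what is moved stays moved. The work goes in short steps, Python scripts to look and compute and a tool call to move; the robot and the scene stay as the last step left them, time stands still between calls to the robot, and variables do not carry over. Pictures are saved under pics/ and viewed, at most 10 in all, crops included, and the job is handed in when it is done.

Besides the shell and the picture viewer there is one more tool, called after "Call:" as name([rows], argument=value, ...), one row to a line, values as JSON. jog_arm: Moves the arm, as the interface text tells. Its arguments: {"type":"object","properties":{"series":{"type":"array","items":{"type":"object","properties":{"dx":{"type":"number"},"dy":{"type":"number"},"dz":{"type":"number"},"ax":{"type":"number"},"ay":{"type":"number"},"az":{"type":"number"}}}},"claw":{"type":"number"}},"required":["series"]}

```bash
ls; mkdir -p pics; python3 - <<'E'
from plant import ctrl
import cv2
print(ctrl.hold_point_z, ctrl.get_obs())
for n in("scene","side","wrist"):
    cv2.imwrite(f"pics/{n}0.png",ctrl.capture(n)[:,:,::-1]); print(n,ctrl.get_calibration(n))
E
```

```text
pics
18.700000000000003 {'time_s': 0.0, 'qpos': array([-8.24492363e+01,  8.64911762e+00,  8.23910512e+01, -8.40762298e-04,
        8.90278452e+01, -7.67828109e+00]), 'dq': array([ 0.02384811, -0.04162193, -0.09032795,  0.1220415 ,  0.03665139,
       -0.01454838]), 'effort': array([ 4.43550714e-03, -7.13057113e+01, -5.70864952e+01,  1.67515691e-04,
        9.15062148e-03, -1.13793297e-05]), 'eef_pos': array([ 150.97111727, -554.52644746,  193.31070205]), 'tool_rot': array([-1.79932483e+02, -8.25430869e-03,  1.52290547e+01]), 'force': array([-1.28882125, -0.35129729, -0.18560641]), 'moment': array([-0.04022758, -0.01385975, -0.01048215]), 'gripper_force': 0.0, 'opening': 85.4447901871445}
scene {'vertical_fov': 57.985028277284144, 'cx': 309.8836742821905, 'cy': 201.00602071185028, 'k1': -0.02610008008012095, 'rvec': array([ 0.86340591,  2.46878865, -1.13195305]), 'tvec': array([ 463.6651674 , -153.85784885, 1188.12840863])}
side {'vertical_fov': 56.67440520570698, 'cx': 315.5158166618934, 'cy': 196.27162798628888, 'k1': -0.00893149839198373, 'rvec': array([ 2.08259281, -0.36759147,  0.18555604]), 'tvec': array([-561.64235514,  190.72481445,  784.19959915])}
wrist {'vertical_fov': 59.490166746979206, 'cx': 324.4858108456758, 'cy': 192.8905641212773, 'k1': -0.06430008158842154, 'mount': array([[-7.21867865e-04, -9.46177909e-01, -3.23646172e-01,
         8.35073102e+01],
       [ 9.99999658e-01, -8.13422965e-04,  1.47615593e-04,
        -2.03425408e+00],
       [-4.02931841e-04, -3.23645954e-01,  9.46178172e-01,
        -1.79530301e+02],
       [ 0.00000000e+00,  0.00000000e+00,  0.00000000e+00,
         1.00000000e+00]])}
```

View pics/scene0.png

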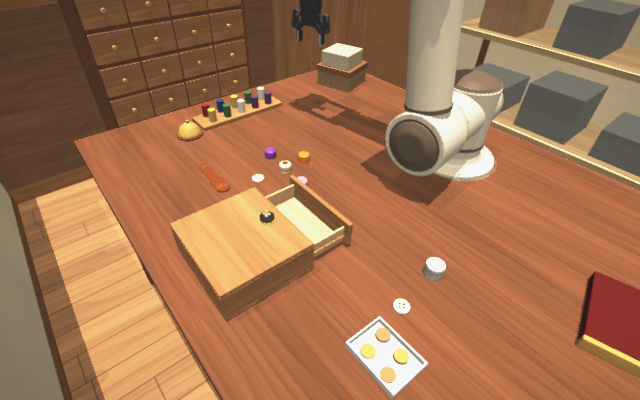

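View pics/side0.png

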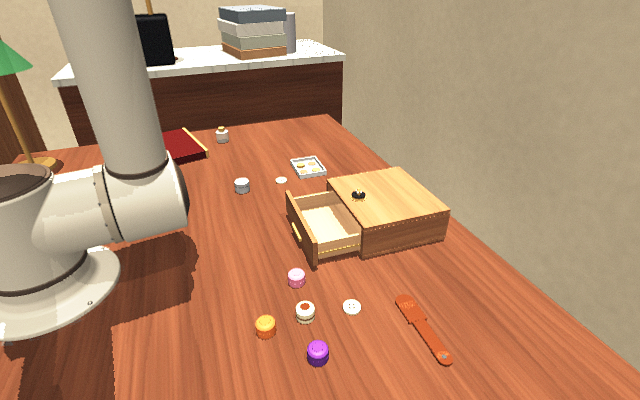

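The scene view shows the stud box at about (434,268), the ivory cap at (285,166), the stud at (267,214) and the open drawer at (310,215). In the side view the box is at (242,185), the cap at (305,311), the stud at (358,195), and the drawer front's top edge runs from (288,194) to (316,257).

```bash
cat > h.py <<'E'
import numpy as np, cv2
from plant import ctrl
from scipy.spatial.transform import Rotation as R
def cam(n):
    c=ctrl.get_calibration(n); f=200/np.tan(np.radians(c["vertical_fov"]/2))
    if n=="wrist":
        o=ctrl.get_obs(); T=np.eye(4); T[:3,:3]=R.from_euler("xyz",o["tool_rot"],degrees=True).as_matrix(); T[:3,3]=o["eef_pos"]
        M=np.linalg.inv(T@c["mount"]); Rm,t=M[:3,:3],M[:3,3]
    else: Rm,t=cv2.Rodrigues(c["rvec"])[0],c["tvec"]
    return dict(K=np.array([[f,0,c["cx"]],[0,f,c["cy"]],[0,0,1]]),D=np.array([c["k1"],0,0,0]),R=Rm,t=t)
def ray(c,p):
    u=cv2.undistortPoints(np.array([[p]],float),c["K"],c["D"],None,None)[0,0]
    d=c["R"].T@[u[0],u[1],1]; return -c["R"].T@c["t"],d/np.linalg.norm(d)
def onz(c,p,z):
    o,d=ray(c,p); return (o+d*(z-o[2])/d[2])
def tri(c1,p1,c2,p2):
    (o1,d1),(o2,d2)=ray(c1,p1),ray(c2,p2)
    s=np.linalg.lstsq(np.c_[d1,-d2],o2-o1,rcond=None)[0]; a,b=o1+d1*s[0],o2+d2*s[1]
    return (a+b)/2,np.linalg.norm(a-b)
def proj(c,X):
    return cv2.projectPoints(np.array(X,float).reshape(-1,3),cv2.Rodrigues(c["R"])[0],c["t"],c["K"],c["D"])[0][:,0]
E
python3 - <<'E'
from h import *
np.set_printoptions(precision=1,suppress=True)
s,d=cam("scene"),cam("side")
for n,p,q,z in [("box top",(435,264),(242,181),32),("cap top",(285,163),(305,306),27),("stud top",(266,211),(359,190),110),("pink",(301,180),(297,274),27),("drawerfront L/near",(349,232),(316,259),76),("dfront other",(292,180),(288,194),76),("spotty button",(258,178),(352,307),6),("button1",(401,306),(281,180),6),("till fl",(311,264),(361,223),88),("till fr",(253,192),(327,180),88)]:
    print(n,onz(s,p,z),onz(d,q,z),*tri(s,p,d,q))
a=cv2.imread("pics/scene0.png");b=cv2.imread("pics/side0.png")
v=np.vstack([cv2.resize(a[150:275,230:450],(800,455),interpolation=2)[:300],cv2.resize(b[160:340,220:460],(800,600),interpolation=2)[:300]])
cv2.imwrite("pics/z.png",cv2.resize(b[165:315,220:420],(800,600),interpolation=2))
E
```

```text
box top [455.4 264.   32. ] [455.8 260.5  32. ] [455.5 263.5  31. ] 1.6191279198118664
cap top [ 482.7 -260.5   27. ] [ 482.4 -263.2   27. ] [ 482.3 -261.9   25.9] 0.9838032587437213
stud top [694.8 -35.  110. ] [696.2 -35.7 110. ] [695.5 -35.3 110. ] 1.5697121186186158
pink [ 496.6 -163.8   27. ] [ 493.7 -175.4   27. ] [ 494.  -169.3   22. ] 2.6690082222391815
drawerfront L/near [569.3 103.8  76. ] [ 527.7 -199.3   76. ] [533.3  -4.1 -54.9] 122.70346741028827
dfront other [ 554.8 -127.1   76. ] [545.1  64.1  76. ] [553.5 -63.3 132.1] 82.02919470797261
spotty button [ 573.9 -271.4    6. ] [ 572.  -278.5    6. ] [ 572.6 -275.5    2.9] 1.689948045417707
button1 [580.2 278.8   6. ] [577.2 271.6   6. ] [578.4 277.7   2.8] 0.5011561090276049
till fl [699.4 129.8  88. ] [ 655.6 -134.4   88. ] [687.8  38.2 -20.1] 102.06405690071585
till fr [ 668.8 -134.    88. ] [657.2  77.6  88. ] [658.  -53.2 148.1] 95.68106194094925
```

View pics/z.png

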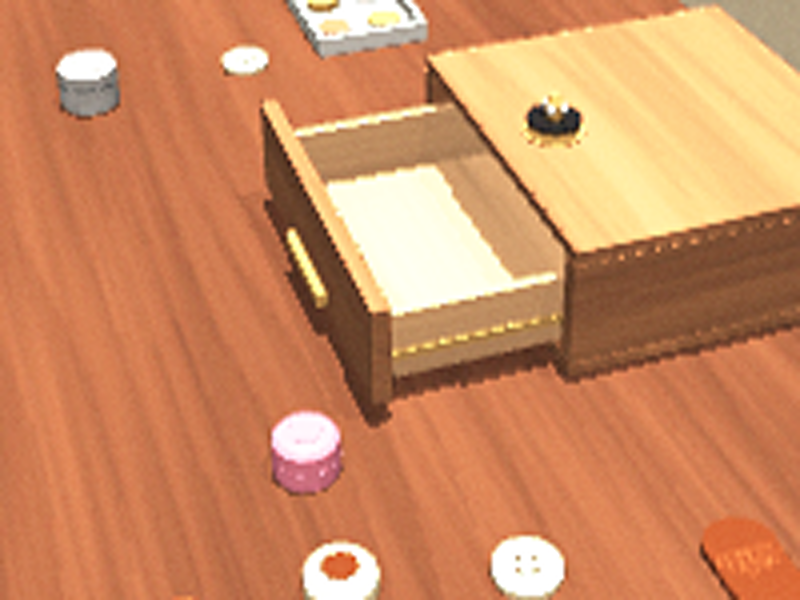

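The crop shows the drawer panel's outer top corners at side (286.5,190) and (313,242), the till's front top corners at (327.5,180.5) and (362,228), and the pink cap just in front of the panel's right end.

```bash
python3 - <<'E'
from h import *
np.set_printoptions(precision=1,suppress=True)
s,d=cam("scene"),cam("side")
A,B=onz(d,(286.5,190.2),76),onz(d,(313,241.8),76); C,D=onz(d,(327.5,180.5),88),onz(d,(362,228.2),88)
print(A,B,C,D)
for P,Q in((B,A),(D,C)):
    v=Q-P; print(np.linalg.norm(v), np.degrees(np.arctan2(-v[0],v[1])), (P+Q)/2)
# dark washer in both views; z of washer top 98
for n,c in(("scene",s),("side",d)):
    im=cv2.imread(f"pics/{n}0.png"); x0,y0=((250,200) if n=="scene" else (345,180))
    r=im[y0:y0+30,x0:x0+35]; m=(r.max(2)<60); ys,xs=np.nonzero(m); p=(xs.mean()+x0,ys.mean()+y0); print(n,p,m.sum(),onz(c,p,95))
S=np.array([695.,-35.3,110])
print("scene corners",proj(s,[A,B,C,D]))
im=cv2.imread("pics/scene0.png"); cv2.imwrite("pics/z2.png",cv2.resize(im[140:290,240:440],(800,600),interpolation=2))
E
```

```text
[546.8  84.4  76. ] [ 540.1 -145.4   76. ] [657.4  74.5  88. ] [ 649.2 -152.7   88. ]
229.89107026524164 -1.6689666726672918 [543.5 -30.5  76. ]
227.33683033284262 -2.0709116506201823 [653.3 -39.1  88. ]
scene (np.float64(268.2857142857143), np.float64(219.85714285714286)) 7 [698.6 -21.9  95. ]
side (np.float64(358.26666666666665), np.float64(194.88888888888889)) 45 [696.1 -33.2  95. ]
scene corners [[350.2 222.9]
 [292.3 174.7]
 [310.  238.5]
 [255.7 185.3]]
```

View pics/z2.png

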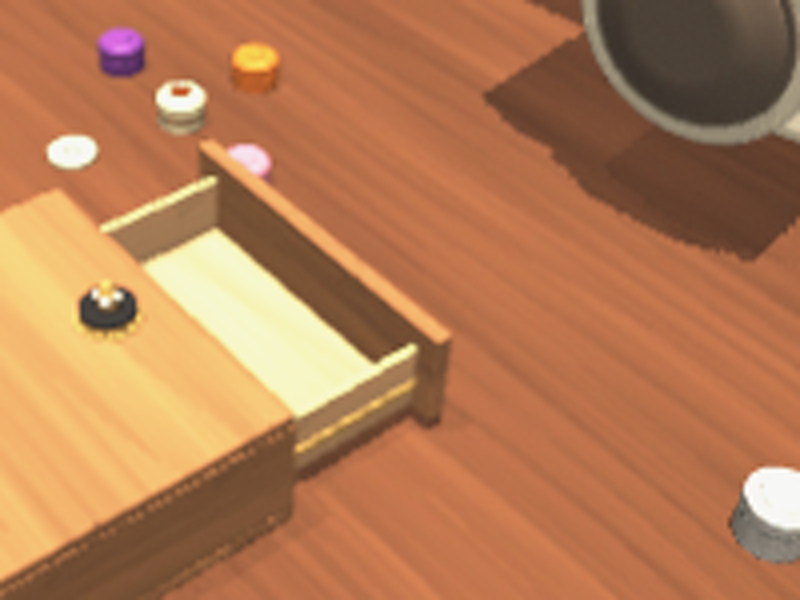

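The scene crop gives the panel's outer corners at (352.5,225) and (293,175), the till's front corners at (313,246) and (255,187.5), and the cap at (285,165) with purple at (270,153) and orange at (304,157) as neighbours.

```bash
cat >> h.py <<'E'
def rows(x,y,z,yaw,cmd=None):
    o=ctrl.get_obs() ; P,A=(o["eef_pos"],o["tool_rot"]) if cmd is None else (np.array(cmd[:3],float),[180,0,cmd[3]])
    R0=R.from_euler("xyz",A,degrees=True); R1=R.from_euler("xyz",[180,0,yaw],degrees=True)
    print("d cm",(R0.inv().apply(np.array([x,y,z])-P)/10).round(2),"rot",(R0.inv()*R1).as_rotvec().round(4))
E
python3 - <<'E'
from h import *
np.set_printoptions(precision=1,suppress=True)
s,d=cam("scene"),cam("side")
for n,p,z in[("pA",(352.5,225),76),("pB",(293,175.3),76),("tA",(313,246),88),("tB",(255,187.5),88),("purple",(270,150),27),("orange",(304,155),27)]: print(n,onz(s,p,z))
for n,p,z in[("purple",(318,347),27),("orange",(265,322),27)]: print(n,onz(d,p,z))
rows(400,-260,230,-2)
E
```

```text
pA [547.6  92.6  76. ]
pB [ 540.4 -142.    76. ]
tA [665.8  95.   88. ]
tB [ 655.4 -146.1   88. ]
purple [ 477.7 -348.4   27. ]
orange [ 410.2 -259.8   27. ]
purple [ 475.1 -355.2   27. ]
orange [ 403.9 -273.8   27. ]
d cm [ 31.8 -21.9  -3.6] rot [-0.   0.   0.3]
```

Call:
jog_arm([
  {"dx": 5,"dy": -2.5,"dz": -3.6,"az": 0.05},
  {"dx": 10,"dy": -5,"dz": -3.6,"az": 0.1},
  {"dx": 15,"dy": -7.5,"dz": -3.6,"az": 0.15},
  {"dx": 19.5,"dy": -9.5,"dz": -3.6,"az": 0.2},
  {"dx": 24,"dy": -11.5,"dz": -3.6,"az": 0.25},
  {"dx": 28.5,"dy": -14,"dz": -3.6,"az": 0.3},
  {"dx": 33,"dy": -16,"dz": -3.6,"az": 0.3},
  {"dx": 37.5,"dy": -18,"dz": -3.6,"az": 0.3},
])

```text
validation failed for argument at $.se...
```

Call:
jog_arm([
  {"dx": 3.5,"dy": -3},
  {"dx": 3.5,"dy": -3},
  {"dx": 3.5,"dy": -3},
])

```text
validation failed for argument at $.se...
```

```bash
cat >> h.py <<'E'
def mask(im,n,x,y,rad,z,c,test):
    "centroid of pixels near projected guess passing the test"
    u=proj(c,[x,y,z])[0]; yy,xx=np.mgrid[:400,:640]; m=test(im.astype(int))&((xx-u[0])**2+(yy-u[1])**2<rad**2)
    k,l,st,ce=cv2.connectedComponentsWithStats(m.astype(np.uint8)); i=1+np.argmax(st[1:,4]); return u,ce[i],st[i]
E
python3 - <<'E'
from h import *
np.set_printoptions(precision=1,suppress=True)
o=ctrl.get_obs(); print(o["time_s"],o["eef_pos"],o["tool_rot"])
w=cam("wrist"); im=ctrl.capture("wrist"); cv2.imwrite("pics/w1.png",im[:,:,::-1])
print(proj(w,[482,-262,27]))
E
```

```text
0.15 [ 151.  -554.6  193.4] [-180.    -0.    15.2]
[[ 101.7 -276.4]]
```

View pics/w1.png

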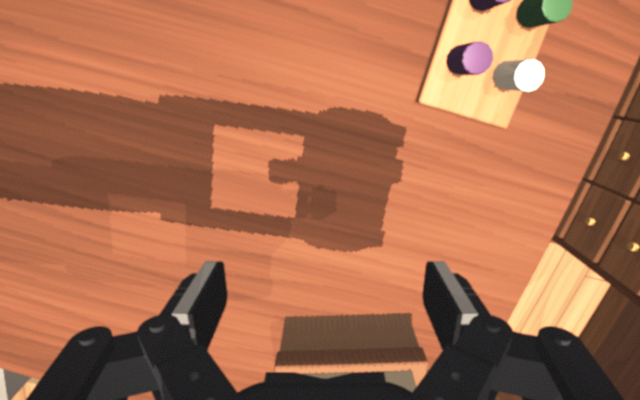

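The arm did not move: both calls were refused. The wrist picture shows the start spot, with the fingertips at (215,270) and (435,270). I'll retry with all six keys in each row.

Call:
jog_arm([
  {"dx": 5.0,"dy": -2.5,"dz": -3.6,"ax": 0.0,"ay": 0.0,"az": 0.05},
  {"dx": 9.0,"dy": -4.5,"dz": -3.6,"ax": 0.0,"ay": 0.0,"az": 0.1},
  {"dx": 13.5,"dy": -6.5,"dz": -3.6,"ax": 0.0,"ay": 0.0,"az": 0.15},
  {"dx": 18.0,"dy": -8.5,"dz": -3.6,"ax": 0.0,"ay": 0.0,"az": 0.2},
  {"dx": 22.5,"dy": -10.5,"dz": -3.6,"ax": 0.0,"ay": 0.0,"az": 0.25},
  {"dx": 27.0,"dy": -13.0,"dz": -3.6,"ax": 0.0,"ay": 0.0,"az": 0.3},
  {"dx": 31.5,"dy": -15.0,"dz": -3.6,"ax": 0.0,"ay": 0.0,"az": 0.3},
  {"dx": 36.0,"dy": -17.5,"dz": -3.6,"ax": 0.0,"ay": 0.0,"az": 0.3},
])

```text
time_s: 1.0
eef_pos: [447.2, -296.0, 229.9]
tool_rot: [180.0, -0.0, -2.0]
force: [0.3, -0.7, -0.4]
opening: 85.5
gripper_force: 0.0
```

Call:
jog_arm([
  {"dx": 2.5,"dy": -2.3,"dz": 0.0,"ax": 0.0,"ay": 0.0,"az": 0.0},
  {"dx": 5.0,"dy": -4.5,"dz": 0.0,"ax": 0.0,"ay": 0.0,"az": 0.0},
  {"dx": 5.0,"dy": -4.5,"dz": 0.0,"ax": 0.0,"ay": 0.0,"az": 0.0},
])

```text
time_s: 1.3
eef_pos: [499.5, -251.7, 229.4]
tool_rot: [-179.9, 0.0, -1.8]
force: [-0.6, -1.3, 0.5]
opening: 85.4
gripper_force: 0.0
```

```bash
python3 - <<'E'
from h import *
np.set_printoptions(precision=1,suppress=True)
w=cam("wrist"); im=ctrl.capture("wrist"); cv2.imwrite("pics/w2.png",im[:,:,::-1])
print(proj(w,[[482,-262,27],[482,-262,0],[694,-35,88]]))
E
```

```text
[[336.  167.3]
 [335.3 161.5]
 [ 61.1 -49.3]]
```

View pics/w2.png

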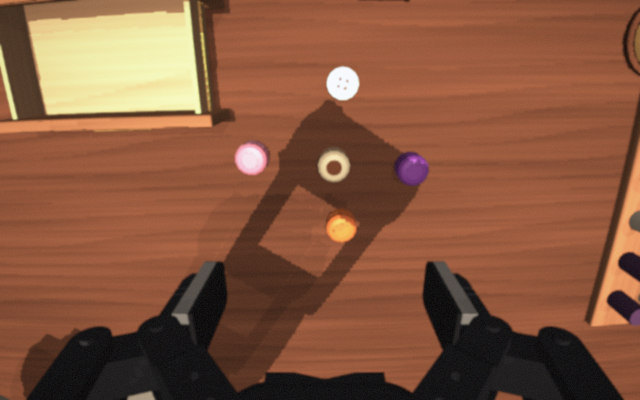

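The wrist view shows the ivory cap at (334,166), the flat button at (343,83), and the drawer at top left, its panel ending at about (215,120). Next I'll look over the drawer and stud.

Call:
jog_arm([
  {"dx": 2.4,"dy": -4.4,"dz": 0.0,"ax": 0.0,"ay": 0.0,"az": 0.0},
  {"dx": 4.8,"dy": -8.8,"dz": 0.0,"ax": 0.0,"ay": 0.0,"az": 0.0},
  {"dx": 7.2,"dy": -13.2,"dz": 0.0,"ax": 0.0,"ay": 0.0,"az": 0.0},
  {"dx": 9.6,"dy": -17.6,"dz": 0.0,"ax": 0.0,"ay": 0.0,"az": 0.0},
  {"dx": 12.2,"dy": -22.1,"dz": 0.0,"ax": 0.0,"ay": 0.0,"az": 0.0},
  {"dx": 12.2,"dy": -22.1,"dz": 0.0,"ax": 0.0,"ay": 0.0,"az": 0.0},
])

```text
time_s: 1.95
eef_pos: [628.3, -34.1, 229.2]
tool_rot: [-179.9, 0.0, -1.8]
force: [-0.6, -1.3, -0.2]
opening: 85.3
gripper_force: 0.0
```

```bash
python3 - <<'E'
from h import *
np.set_printoptions(precision=1,suppress=True)
w=cam("wrist"); im=ctrl.capture("wrist"); cv2.imwrite("pics/w3.png",im[:,:,::-1])
c=[onz(w,(0,0),0)]
print(ctrl.get_obs()["eef_pos"],proj(w,[[694,-35,88],[694,-35,114],[543,-30,76]]))
import json; json.dump({k:np.array(v).tolist() for k,v in w.items()},open("w3.json","w"))
E
```

```text
[627.4 -36.  229.2] [[325.5  94.2]
 [325.6  96. ]
 [325.1 241.6]]
```

View pics/w3.png

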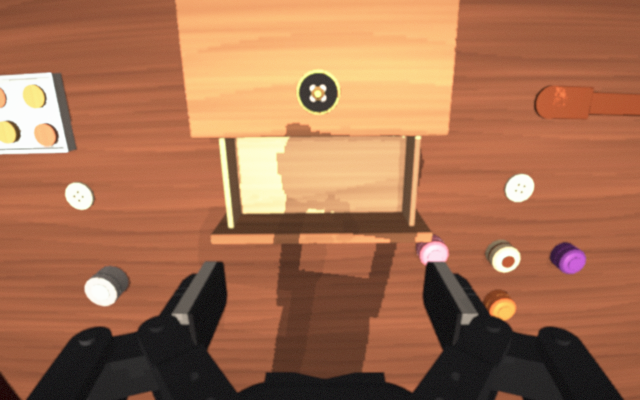

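This view shows everything: the stud and washer at (318,92), the till's front edge at row 135 (190 to 450), the panel's outer edge from (212,243) to (432,242), the box top near (101,291) and the cap at (505,257).

```bash
python3 - <<'E'
from h import *
import json
np.set_printoptions(precision=1,suppress=True)
w={k:np.array(v) for k,v in json.load(open("w3.json")).items()}
im=cv2.imread("pics/w3.png")[:,:,::-1]
# washer
u,c,st=mask(im,"",694,-35,30,98,w,lambda i:i.max(2)<70); print("washer",c,st,onz(w,c,98))
print("till edge",onz(w,(190,136),88),onz(w,(450,135),88)); print("panel outer top",onz(w,(212,238),76),onz(w,(432,238),76), "rows",[int(np.argmax(np.abs(np.diff(im[225:252,x].astype(int).sum(1)))))+225 for x in (240,300,380,415)])
for x in(240,380): print(im[228:250,x].tolist())
u,c,st=mask(im,"",455,263,30,32,w,lambda i:(i.min(2)>150)&(i.max(2)-i.min(2)<40)); print("box",u,c,st,onz(w,c,32))
u,c,st=mask(im,"",482,-262,20,27,w,lambda i:(i.min(2)>100)); print("cap",u,c,st,onz(w,c,27))
# walls at drawer top edges z=58
print("walls",onz(w,(226,180),58),onz(w,(415,180),58))
E
```

```text
washer [318.   91.9] [301  74  35  37 656] [696.6 -28.6  98. ]
till edge [661.2  91.8  88. ] [ 654.5 -149.    88. ]
panel outer top [550.6  89.8  76. ] [ 543.4 -143.2   76. ] rows [233, 243, 242, 241]
[[88, 59, 37], [91, 60, 42], [90, 57, 38], [90, 59, 41], [90, 56, 36], [120, 77, 50], [182, 117, 77], [225, 143, 95], [237, 159, 105], [241, 164, 108], [242, 167, 111], [242, 166, 110], [243, 167, 111], [244, 170, 113], [242, 164, 108], [228, 146, 96], [196, 120, 81], [171, 102, 71], [162, 96, 66], [159, 93, 64], [161, 94, 66], [165, 97, 67]]
[[93, 59, 39], [93, 58, 38], [94, 61, 43], [94, 61, 41], [105, 67, 43], [131, 83, 55], [154, 99, 65], [165, 107, 72], [171, 109, 73], [199, 126, 84], [238, 158, 104], [249, 175, 115], [251, 185, 122], [249, 173, 114], [224, 140, 93], [160, 99, 68], [121, 73, 50], [111, 65, 44], [110, 68, 47], [111, 67, 47], [108, 64, 45], [112, 68, 48]]
box [103.2 291.6] [100.5 291. ] [ 85 277  32  29 682] [455.8 266.6  32. ]
cap [510.1 261.2] [505.6 258.6] [492 245  29  28 544] [ 486.1 -255.6   27. ]
walls [608.8  72.3  58. ] [ 602.6 -126.3   58. ]
```

Call:
jog_arm([
  {"dx": -2.5,"dy": -4.0,"dz": 0.0,"ax": 0.0,"ay": 0.0,"az": 0.0},
  {"dx": -5.0,"dy": -8.0,"dz": 0.0,"ax": 0.0,"ay": 0.0,"az": 0.0},
  {"dx": -7.5,"dy": -12.0,"dz": 0.0,"ax": 0.0,"ay": 0.0,"az": 0.0},
  {"dx": -10.0,"dy": -16.0,"dz": 2.0,"ax": 0.0,"ay": 0.0,"az": 0.0},
  {"dx": -12.5,"dy": -20.0,"dz": 4.0,"ax": 0.0,"ay": 0.0,"az": 0.0},
  {"dx": -15.0,"dy": -24.0,"dz": 6.0,"ax": 0.0,"ay": 0.0,"az": 0.0},
  {"dx": -17.5,"dy": -28.0,"dz": 8.0,"ax": 0.0,"ay": 0.0,"az": 0.0},
  {"dx": -18.3,"dy": -29.4,"dz": 10.0,"ax": 0.0,"ay": 0.0,"az": 0.0},
])

```text
time_s: 2.8
eef_pos: [452.5, 263.3, 129.8]
tool_rot: [-180.0, -0.0, -1.9]
force: [0.2, -1.1, -0.8]
opening: 85.4
gripper_force: 0.0
```

Call:
jog_arm([
  {"dx": 0.0,"dy": 0.0,"dz": 2.9,"ax": 0.0,"ay": 0.0,"az": 0.0},
  {"dx": 0.0,"dy": 0.0,"dz": 2.9,"ax": 0.0,"ay": 0.0,"az": 0.0},
  {"dx": 0.0,"dy": 0.0,"dz": 2.9,"ax": 0.0,"ay": 0.0,"az": 0.0},
])

```text
time_s: 3.1
eef_pos: [454.5, 261.2, 101.7]
tool_rot: [180.0, 0.0, -2.0]
force: [0.1, -0.2, 0.2]
opening: 85.2
gripper_force: 0.0
```

```bash
python3 - <<'E'
from h import *
np.set_printoptions(precision=1,suppress=True)
w=cam("wrist"); im=ctrl.capture("wrist"); cv2.imwrite("pics/w4.png",im[:,:,::-1])
print(ctrl.get_obs()["eef_pos"])
u,c,st=mask(im,"",455,263,90,32,w,lambda i:(i.min(2)>150)&(i.max(2)-i.min(2)<40)); print("box",u,c,st,onz(w,c,32))
o=ctrl.get_obs(); Rt=R.from_euler("xyz",o["tool_rot"],degrees=True); print("tool xy of box",Rt.inv().apply(onz(w,c,32)-o["eef_pos"]))
E
```

```text
[455.  261.4 102.4]
box [324.6 189.4] [317.8 189.1] [ 290  162   57   55 2392] [455.4 268.1  32. ]
tool xy of box [ 0.1 -6.7 70.4]
```

View pics/w4.png

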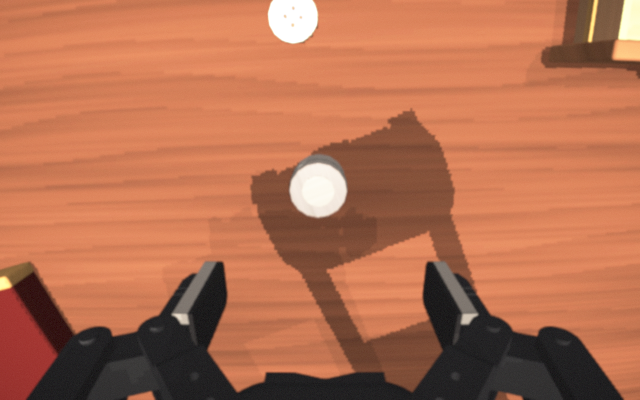

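The box top is at (318,189), 6 to 7 px left of the finger mid-line at about 325, so I'll shift about 6 mm in -y of the tool and descend.

Call:
jog_arm([
  {"dx": 0.0,"dy": -0.6,"dz": 3.0,"ax": 0.0,"ay": 0.0,"az": 0.0},
  {"dx": 0.0,"dy": -0.6,"dz": 6.0,"ax": 0.0,"ay": 0.0,"az": 0.0},
  {"dx": 0.0,"dy": -0.6,"dz": 8.0,"ax": 0.0,"ay": 0.0,"az": 0.0},
  {"dx": 0.0,"dy": -0.6,"dz": 9.5,"ax": 0.0,"ay": 0.0,"az": 0.0},
  {"dx": 0.0,"dy": -0.6,"dz": 9.5,"ax": 0.0,"ay": 0.0,"az": 0.0},
])

```text
time_s: 3.65
eef_pos: [454.5, 267.5, 5.6]
tool_rot: [180.0, 0.1, -2.0]
force: [-0.4, 0.3, -0.2]
opening: 85.4
gripper_force: 0.0
```

Call:
jog_arm([
  {"dx": 0.0,"dy": 0.0,"dz": 0.0,"ax": 0.0,"ay": 0.0,"az": 0.0},
  {"dx": 0.0,"dy": 0.0,"dz": 0.0,"ax": 0.0,"ay": 0.0,"az": 0.0},
  {"dx": 0.0,"dy": 0.0,"dz": 0.0,"ax": 0.0,"ay": 0.0,"az": 0.0},
  {"dx": 0.0,"dy": 0.0,"dz": 0.0,"ax": 0.0,"ay": 0.0,"az": 0.0},
  {"dx": 0.0,"dy": 0.0,"dz": 0.0,"ax": 0.0,"ay": 0.0,"az": 0.0},
  {"dx": 0.0,"dy": 0.0,"dz": 0.0,"ax": 0.0,"ay": 0.0,"az": 0.0},
  {"dx": 0.0,"dy": 0.0,"dz": 0.0,"ax": 0.0,"ay": 0.0,"az": 0.0},
  {"dx": 0.0,"dy": 0.0,"dz": 0.0,"ax": 0.0,"ay": 0.0,"az": 0.0},
], claw=-1.0)

```text
time_s: 4.45
eef_pos: [454.2, 268.5, 5.9]
tool_rot: [-180.0, 0.0, -2.0]
force: [0.1, -0.5, 0.2]
opening: -0.2
gripper_force: 0.0
```

```bash
python3 - <<'E'
from h import *
a=ctrl.capture("wrist"); b=ctrl.capture("side"); o=ctrl.get_obs(); print(o["opening"],o["gripper_force"],o["force"])
s=cv2.resize(b[90:250,160:416],(640,400))
cv2.imwrite("pics/w5.png",cv2.resize(np.vstack([a,s]),(480,600))[:,:,::-1])
E
```

```text
-0.2055001126442074 0.0 [1.07713764 0.32329889 0.44429048]
```

View pics/w5.png

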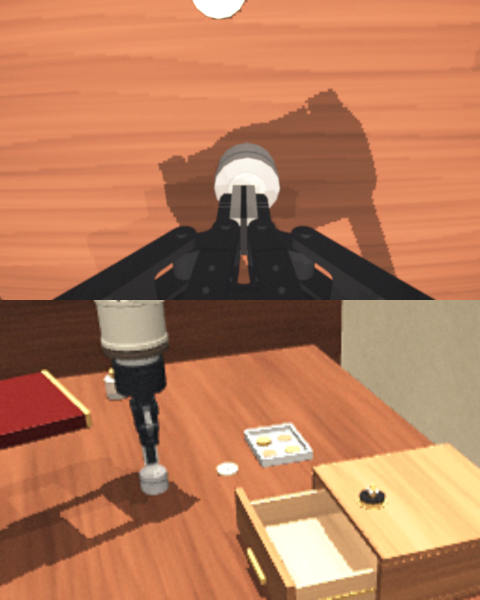

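The wrist half shows the fingers shut in front of the box top, at about (328,247). The side half shows the box unmoved at (242,186), with the fingertips ending at its top, about (241,177). I'll check the geometry.

```bash
python3 - <<'E'
from h import *
np.set_printoptions(precision=1,suppress=True)
w=cam("wrist"); d=cam("side"); s=cam("scene"); o=ctrl.get_obs(); P=o["eef_pos"]; print(P)
for z in(0,15,30,60): print(z,"side",proj(d,P+[0,0,z]),"wrist",proj(w,P+[0,0,z]))
print("wrist box at z32",onz(w,(328,245),32), o["qpos"],o["time_s"])
a=ctrl.capture("side"); b=ctrl.capture("scene")
cv2.imwrite("pics/z5.png",np.hstack([cv2.resize(a[120:200,210:280],(400,457),interpolation=2),cv2.resize(b[225:305,400:470],(400,457),interpolation=2)])[:,:,::-1])
E
```

```text
[454.2 268.5   5.9]
0 side [[242.  187.5]] wrist [[328.  229.1]]
15 side [[241.4 183.1]] wrist [[328.2 241.2]]
30 side [[240.9 178.7]] wrist [[328.6 255.3]]
60 side [[239.6 169.8]] wrist [[329.4 291.9]]
wrist box at z32 [457.7 268.6  32. ] [ 22.2  11.1 102.4   0.   66.6 114.2] 4.55
```

View pics/z5.png

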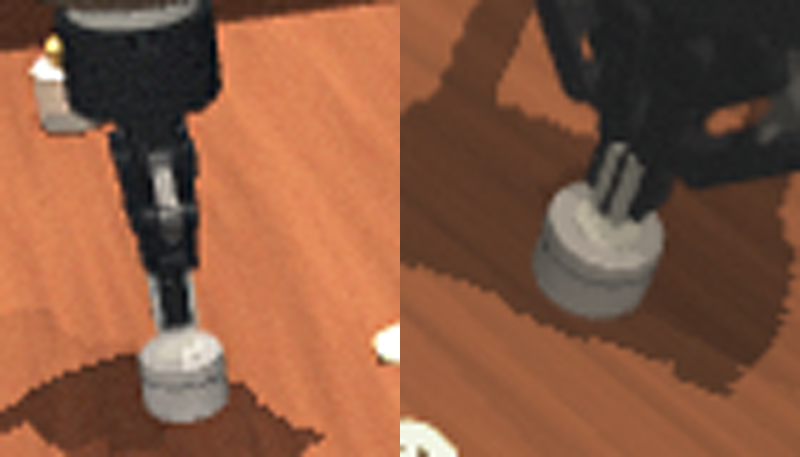

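The shut fingertips visibly stand above the 32 mm box top while the TCP reads 6 mm, so the real tips are some 30 mm behind the stated TCP. I'll calibrate by lowering gently onto the box lid until there is contact.

Call:
jog_arm([
  {"dx": 0.0,"dy": 0.0,"dz": 0.1,"ax": 0.0,"ay": 0.0,"az": 0.0},
  {"dx": 0.0,"dy": 0.0,"dz": 0.2,"ax": 0.0,"ay": 0.0,"az": 0.0},
  {"dx": 0.0,"dy": 0.0,"dz": 0.3,"ax": 0.0,"ay": 0.0,"az": 0.0},
])

```text
time_s: 4.95
eef_pos: [454.2, 268.4, 2.8]
tool_rot: [-180.0, 0.0, -2.0]
force: [0.7, 0.3, -1.2]
opening: 0.1
gripper_force: 0.0
```

Call:
jog_arm([
  {"dx": 0.0,"dy": 0.0,"dz": 0.1,"ax": 0.0,"ay": 0.0,"az": 0.0},
  {"dx": 0.0,"dy": 0.0,"dz": 0.2,"ax": 0.0,"ay": 0.0,"az": 0.0},
  {"dx": 0.0,"dy": 0.0,"dz": 0.3,"ax": 0.0,"ay": 0.0,"az": 0.0},
])

```text
time_s: 5.25
eef_pos: [454.2, 268.5, -0.2]
tool_rot: [-180.0, 0.0, -2.0]
force: [0.4, 0.4, 0.3]
opening: 0.2
gripper_force: 0.0
```

Call:
jog_arm([
  {"dx": 0.0,"dy": 0.0,"dz": 0.1,"ax": 0.0,"ay": 0.0,"az": 0.0},
  {"dx": 0.0,"dy": 0.0,"dz": 0.2,"ax": 0.0,"ay": 0.0,"az": 0.0},
  {"dx": 0.0,"dy": 0.0,"dz": 0.3,"ax": 0.0,"ay": 0.0,"az": 0.0},
])

```text
time_s: 5.55
eef_pos: [454.3, 268.5, -3.1]
tool_rot: [-180.0, -0.0, -2.0]
force: [1.3, -0.7, -0.4]
opening: -0.1
gripper_force: 0.0
```

Call:
jog_arm([
  {"dx": 0.0,"dy": 0.0,"dz": 0.1,"ax": 0.0,"ay": 0.0,"az": 0.0},
  {"dx": 0.0,"dy": 0.0,"dz": 0.2,"ax": 0.0,"ay": 0.0,"az": 0.0},
])

```text
time_s: 5.75
eef_pos: [454.2, 268.5, -5.1]
tool_rot: [-180.0, 0.0, -2.0]
force: [-0.0, -0.0, -0.4]
opening: 0.1
gripper_force: 0.0
```

Call:
jog_arm([
  {"dx": 0.0,"dy": 0.0,"dz": 0.1,"ax": 0.0,"ay": 0.0,"az": 0.0},
  {"dx": 0.0,"dy": 0.0,"dz": 0.1,"ax": 0.0,"ay": 0.0,"az": 0.0},
])

```text
time_s: 5.95
eef_pos: [454.3, 268.5, -5.4]
tool_rot: [-180.0, -0.0, -2.0]
force: [-4.8, -2.5, 13.0]
opening: -0.1
gripper_force: 6.3
```

Contact comes at TCP z = -5.2 over the 32 mm lid, so the true shut fingertip sits about 37 mm behind the reported TCP. I'll lift, open and regrasp lower.

Call:
jog_arm([
  {"dx": 0.0,"dy": 0.0,"dz": -2.0,"ax": 0.0,"ay": 0.0,"az": 0.0},
  {"dx": 0.1,"dy": 0.0,"dz": -2.0,"ax": 0.0,"ay": 0.0,"az": 0.0},
  {"dx": 0.1,"dy": 0.0,"dz": -2.0,"ax": 0.0,"ay": 0.0,"az": 0.0},
  {"dx": 0.1,"dy": 0.0,"dz": -2.0,"ax": 0.0,"ay": 0.0,"az": 0.0},
  {"dx": 0.1,"dy": 0.0,"dz": -2.0,"ax": 0.0,"ay": 0.0,"az": 0.0},
  {"dx": 0.1,"dy": 0.0,"dz": -2.0,"ax": 0.0,"ay": 0.0,"az": 0.0},
  {"dx": 0.1,"dy": 0.0,"dz": -2.0,"ax": 0.0,"ay": 0.0,"az": 0.0},
  {"dx": 0.1,"dy": 0.0,"dz": -2.0,"ax": 0.0,"ay": 0.0,"az": 0.0},
], claw=1.0)

```text
time_s: 6.75
eef_pos: [455.2, 268.4, 13.8]
tool_rot: [-180.0, 0.0, -2.0]
force: [-0.0, 0.2, 0.4]
opening: 85.5
gripper_force: 0.0
```

Call:
jog_arm([
  {"dx": 0.0,"dy": 0.0,"dz": 2.0,"ax": 0.0,"ay": 0.0,"az": 0.0},
  {"dx": 0.0,"dy": 0.0,"dz": 4.0,"ax": 0.0,"ay": 0.0,"az": 0.0},
  {"dx": 0.0,"dy": 0.0,"dz": 5.0,"ax": 0.0,"ay": 0.0,"az": 0.0},
  {"dx": 0.0,"dy": 0.0,"dz": 5.0,"ax": 0.0,"ay": 0.0,"az": 0.0},
])

```text
time_s: 7.15
eef_pos: [454.5, 268.1, -37.2]
tool_rot: [180.0, 0.1, -2.0]
force: [-0.7, 0.4, 1.3]
opening: 85.4
gripper_force: 0.0
```

Call:
jog_arm([
  {"dx": 0.0,"dy": 0.0,"dz": 0.0,"ax": 0.0,"ay": 0.0,"az": 0.0},
  {"dx": 0.0,"dy": 0.0,"dz": 0.0,"ax": 0.0,"ay": 0.0,"az": 0.0},
  {"dx": 0.0,"dy": 0.0,"dz": 0.0,"ax": 0.0,"ay": 0.0,"az": 0.0},
  {"dx": 0.0,"dy": 0.0,"dz": 0.0,"ax": 0.0,"ay": 0.0,"az": 0.0},
  {"dx": 0.0,"dy": 0.0,"dz": 0.0,"ax": 0.0,"ay": 0.0,"az": 0.0},
  {"dx": 0.0,"dy": 0.0,"dz": 0.0,"ax": 0.0,"ay": 0.0,"az": 0.0},
  {"dx": 0.0,"dy": 0.0,"dz": 0.0,"ax": 0.0,"ay": 0.0,"az": 0.0},
], claw=-1.0)

```text
time_s: 7.85
eef_pos: [455.7, 268.6, -34.9]
tool_rot: [-180.0, -0.1, -2.0]
force: [-2.1, -0.9, 9.2]
opening: 42.6
gripper_force: 60.1
```

The box is gripped (42.6 mm, 60 N). I'll lift it and carry it to the drawer.

Call:
jog_arm([
  {"dx": 0.0,"dy": 0.0,"dz": -4.0,"ax": 0.0,"ay": 0.0,"az": 0.0},
  {"dx": 0.0,"dy": 0.0,"dz": -8.0,"ax": 0.0,"ay": 0.0,"az": 0.0},
  {"dx": 1.0,"dy": 2.0,"dz": -12.0,"ax": 0.0,"ay": 0.0,"az": 0.0},
  {"dx": 3.5,"dy": 6.0,"dz": -12.0,"ax": 0.0,"ay": 0.0,"az": 0.0},
  {"dx": 6.0,"dy": 10.0,"dz": -12.0,"ax": 0.0,"ay": 0.0,"az": 0.0},
  {"dx": 8.0,"dy": 14.5,"dz": -12.0,"ax": 0.0,"ay": 0.0,"az": 0.0},
  {"dx": 10.5,"dy": 18.5,"dz": -12.0,"ax": 0.0,"ay": 0.0,"az": 0.0},
  {"dx": 12.5,"dy": 22.5,"dz": -12.0,"ax": 0.0,"ay": 0.0,"az": 0.0},
])

```text
time_s: 8.65
eef_pos: [573.4, 37.3, 84.5]
tool_rot: [-180.0, -0.1, -2.0]
force: [0.8, 0.4, -1.0]
opening: 42.6
gripper_force: 61.4
```

Call:
jog_arm([
  {"dx": 2.0,"dy": 4.0,"dz": 0.0,"ax": 0.0,"ay": 0.0,"az": 0.0},
  {"dx": 3.5,"dy": 6.6,"dz": 0.0,"ax": 0.0,"ay": 0.0,"az": 0.0},
  {"dx": 3.5,"dy": 6.6,"dz": 0.0,"ax": 0.0,"ay": 0.0,"az": 0.0},
  {"dx": 3.5,"dy": 6.6,"dz": 0.0,"ax": 0.0,"ay": 0.0,"az": 0.0},
])

```text
time_s: 9.05
eef_pos: [605.2, -28.4, 83.9]
tool_rot: [-180.0, 0.0, -2.0]
force: [-0.1, 1.1, -1.2]
opening: 42.8
gripper_force: 61.4
```

```bash
python3 - <<'E'
from h import *
np.set_printoptions(precision=1,suppress=True)
w=cam("wrist"); im=ctrl.capture("wrist"); s=ctrl.capture("side")
o=ctrl.get_obs();print(o["eef_pos"],o["opening"],o["force"])
cv2.imwrite("pics/w6.png",cv2.resize(np.vstack([im,cv2.resize(s[90:250,200:456],(640,400))]),(480,600))[:,:,::-1])
E
```

```text
[604.9 -27.2  84.1] 42.47225284516145 [-0.4  0.5 -1.6]
```

View pics/w6.png

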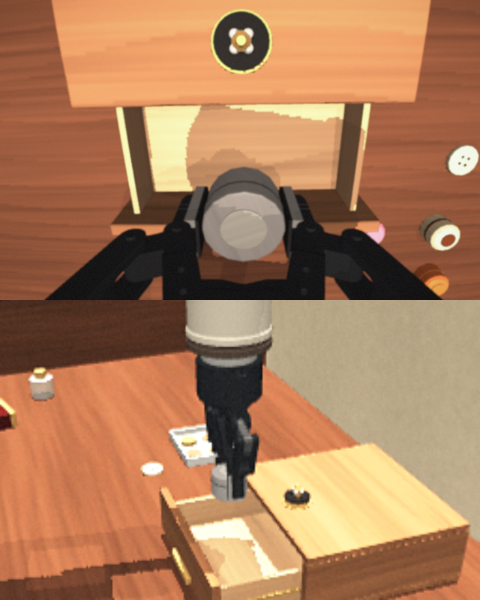

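The wrist half shows the box held upright over the drawer, its walls at columns 125 and 360 of the half-size picture, and the stud at (241,40); the side half agrees. That is more views than allowed, so from here on I work from numbers only. Lowering now.

Call:
jog_arm([
  {"dx": 0.0,"dy": 0.0,"dz": 3.0,"ax": 0.0,"ay": 0.0,"az": 0.0},
  {"dx": 0.0,"dy": 0.0,"dz": 6.0,"ax": 0.0,"ay": 0.0,"az": 0.0},
  {"dx": 0.0,"dy": 0.0,"dz": 8.5,"ax": 0.0,"ay": 0.0,"az": 0.0},
  {"dx": 0.0,"dy": 0.0,"dz": 9.6,"ax": 0.0,"ay": 0.0,"az": 0.0},
  {"dx": 0.0,"dy": 0.0,"dz": 9.9,"ax": 0.0,"ay": 0.0,"az": 0.0},
  {"dx": 0.0,"dy": 0.0,"dz": 10.1,"ax": 0.0,"ay": 0.0,"az": 0.0},
])

```text
time_s: 9.75
eef_pos: [605.7, -27.5, -16.1]
tool_rot: [180.0, -0.1, -1.9]
force: [0.2, -0.1, -0.4]
opening: 42.5
gripper_force: 61.4
```

Call:
jog_arm([
  {"dx": 0.0,"dy": 0.0,"dz": 0.1,"ax": 0.0,"ay": 0.0,"az": 0.0},
  {"dx": 0.0,"dy": 0.0,"dz": 0.2,"ax": 0.0,"ay": 0.0,"az": 0.0},
])

```text
time_s: 9.95
eef_pos: [605.8, -27.9, -18.1]
tool_rot: [180.0, -0.1, -2.0]
force: [-0.0, -0.8, -1.3]
opening: 42.6
gripper_force: 61.4
```

Call:
jog_arm([
  {"dx": 0.0,"dy": 0.0,"dz": 0.1,"ax": 0.0,"ay": 0.0,"az": 0.0},
  {"dx": 0.0,"dy": 0.0,"dz": 0.2,"ax": 0.0,"ay": 0.0,"az": 0.0},
])

```text
time_s: 10.15
eef_pos: [606.6, -28.0, -19.0]
tool_rot: [180.0, -0.2, -2.0]
force: [-0.5, 2.7, 24.6]
opening: 42.6
gripper_force: 63.5
```

Floor contact. I'll release and lift.

Call:
jog_arm([
  {"dx": 0.0,"dy": 0.0,"dz": -0.1,"ax": 0.0,"ay": 0.0,"az": 0.0},
  {"dx": 0.0,"dy": 0.0,"dz": -0.1,"ax": 0.0,"ay": 0.0,"az": 0.0},
  {"dx": 0.0,"dy": 0.0,"dz": -0.1,"ax": 0.0,"ay": 0.0,"az": 0.0},
  {"dx": 0.0,"dy": 0.0,"dz": -0.1,"ax": 0.0,"ay": 0.0,"az": 0.0},
  {"dx": 0.0,"dy": 0.0,"dz": -0.1,"ax": 0.0,"ay": 0.0,"az": 0.0},
  {"dx": 0.0,"dy": 0.0,"dz": -0.1,"ax": 0.0,"ay": 0.0,"az": 0.0},
], claw=1.0)

```text
time_s: 10.75
eef_pos: [605.2, -27.8, -20.1]
tool_rot: [-180.0, 0.0, -2.0]
force: [0.4, -0.3, -0.2]
opening: 85.2
gripper_force: 0.0
```

Call:
jog_arm([
  {"dx": 0.0,"dy": 0.0,"dz": -3.0,"ax": 0.0,"ay": 0.0,"az": 0.0},
  {"dx": 0.0,"dy": 0.0,"dz": -7.0,"ax": 0.0,"ay": 0.0,"az": 0.0},
  {"dx": 0.0,"dy": 0.0,"dz": -11.0,"ax": 0.0,"ay": 0.0,"az": 0.0},
  {"dx": 0.0,"dy": 0.0,"dz": -12.0,"ax": 0.0,"ay": 0.0,"az": 0.0},
  {"dx": 0.0,"dy": 0.0,"dz": -12.0,"ax": 0.0,"ay": 0.0,"az": 0.0},
])

```text
time_s: 11.25
eef_pos: [606.0, -28.0, 101.5]
tool_rot: [180.0, -0.2, -2.0]
force: [0.6, -0.0, -0.7]
opening: 85.5
gripper_force: 0.0
```

```bash
python3 - <<'E'
from h import *
np.set_printoptions(precision=1,suppress=True)
w=cam("wrist"); im=ctrl.capture("wrist"); cv2.imwrite("pics/w7.png",im[:,:,::-1])
o=ctrl.get_obs(); print(o["eef_pos"],o["tool_rot"])
u,c,st=mask(im,"",607,-28,90,48,w,lambda i:(i.min(2)>120)&(i.max(2)-i.min(2)<40)); print("box",u,c,st,onz(w,c,48))
u,c,st=mask(im,"",695,-33,60,98,w,lambda i:(i.max(2)<70)); print("washer",u,c,st,onz(w,c,98))
x0,y0,ww,hh,_=st;
m=(im[y0:y0+hh,x0:x0+ww].max(2)<70).astype(np.uint8); cs=max(cv2.findContours(m,0,1)[0],key=cv2.contourArea); e=cv2.fitEllipse(cs); p=(e[0][0]+x0,e[0][1]+y0); print(p,e[1],onz(w,p,98))
g=im.astype(int); print([ (x,int(np.argmax(np.abs(np.diff(g[240:400,x].sum(1))))+240)) for x in(230,280,330,380)])
E
```

```text
[605.2 -27.9  99.7] [-180.   -0.   -2.]
box [327.2 196. ] [324.4 197.1] [ 295  169   59   57 2609] [606.3 -26.   48. ]
washer [332.3  61. ] [322.8  58.2] [ 291   24   65   69 2573] [696.5 -28.3  98. ]
(np.float64(322.72343254089355), np.float64(58.0938720703125)) (63.74108123779297, 67.46268463134766) [696.5 -28.3  98. ]
[(230, 245), (280, 244), (330, 243), (380, 243)]
```

The box stands upright in the drawer at about (606,-27). Next, shut the fingers and push the drawer.

Call:
jog_arm([
  {"dx": -4.0,"dy": 0.0,"dz": 0.0,"ax": 0.0,"ay": 0.0,"az": 0.0},
  {"dx": -8.0,"dy": 0.0,"dz": 0.0,"ax": 0.0,"ay": 0.0,"az": 0.0},
  {"dx": -10.6,"dy": 0.0,"dz": 0.0,"ax": 0.0,"ay": 0.0,"az": 0.0},
  {"dx": -10.6,"dy": 0.0,"dz": 2.0,"ax": 0.0,"ay": 0.0,"az": 0.0},
  {"dx": -10.6,"dy": 0.0,"dz": 6.0,"ax": 0.0,"ay": 0.0,"az": 0.0},
  {"dx": -10.6,"dy": 0.0,"dz": 9.2,"ax": 0.0,"ay": 0.0,"az": 0.0},
  {"dx": -10.6,"dy": 0.0,"dz": 9.2,"ax": 0.0,"ay": 0.0,"az": 0.0},
  {"dx": -10.6,"dy": 0.0,"dz": 9.2,"ax": 0.0,"ay": 0.0,"az": 0.0},
], claw=-1.0)

```text
time_s: 12.1
eef_pos: [498.7, -24.1, 7.5]
tool_rot: [-180.0, 0.1, -2.0]
force: [0.9, 0.4, 1.0]
opening: 0.2
gripper_force: 0.0
```

Call:
jog_arm([
  {"dx": 1.0,"dy": 0.0,"dz": 0.0,"ax": 0.0,"ay": 0.0,"az": 0.0},
  {"dx": 2.0,"dy": 0.0,"dz": 0.0,"ax": 0.0,"ay": 0.0,"az": 0.0},
  {"dx": 2.8,"dy": 0.0,"dz": 0.0,"ax": 0.0,"ay": 0.0,"az": 0.0},
  {"dx": 3.5,"dy": 0.0,"dz": 0.0,"ax": 0.0,"ay": 0.0,"az": 0.0},
  {"dx": 4.2,"dy": 0.0,"dz": 0.0,"ax": 0.0,"ay": 0.0,"az": 0.0},
  {"dx": 5.0,"dy": 0.0,"dz": 0.0,"ax": 0.0,"ay": 0.0,"az": 0.0},
])

```text
time_s: 12.7
eef_pos: [549.7, -25.9, 7.9]
tool_rot: [-180.0, 0.0, -2.0]
force: [-1.8, 1.7, 1.2]
opening: 0.0
gripper_force: 1.0
```

Call:
jog_arm([
  {"dx": 0.8,"dy": 0.0,"dz": 0.0,"ax": 0.0,"ay": 0.0,"az": 0.0},
  {"dx": 1.6,"dy": 0.0,"dz": 0.0,"ax": 0.0,"ay": 0.0,"az": 0.0},
  {"dx": 2.5,"dy": 0.0,"dz": 0.0,"ax": 0.0,"ay": 0.0,"az": 0.0},
  {"dx": 3.4,"dy": 0.0,"dz": 0.0,"ax": 0.0,"ay": 0.0,"az": 0.0},
  {"dx": 4.3,"dy": 0.0,"dz": 0.0,"ax": 0.0,"ay": 0.0,"az": 0.0},
  {"dx": 5.2,"dy": 0.0,"dz": 0.0,"ax": 0.0,"ay": 0.0,"az": 0.0},
  {"dx": 6.0,"dy": 0.0,"dz": 0.0,"ax": 0.0,"ay": 0.0,"az": 0.0},
  {"dx": 6.8,"dy": 0.0,"dz": 0.0,"ax": 0.0,"ay": 0.0,"az": 0.0},
])

```text
time_s: 13.5
eef_pos: [617.8, -28.3, 7.9]
tool_rot: [-180.0, 0.0, -2.0]
force: [-2.3, 1.6, -0.5]
opening: 0.1
gripper_force: 1.0
```

Call:
jog_arm([
  {"dx": 0.3,"dy": 0.0,"dz": 0.0,"ax": 0.0,"ay": 0.0,"az": 0.0},
  {"dx": 0.6,"dy": 0.0,"dz": 0.0,"ax": 0.0,"ay": 0.0,"az": 0.0},
])

```text
time_s: 13.7
eef_pos: [623.4, -28.6, 7.9]
tool_rot: [-180.0, 0.0, -2.0]
force: [-2.4, 0.9, 0.4]
opening: -0.2
gripper_force: 0.8
```

Call:
jog_arm([
  {"dx": 0.2,"dy": 0.0,"dz": 0.0,"ax": 0.0,"ay": 0.0,"az": 0.0},
  {"dx": 0.4,"dy": 0.0,"dz": 0.0,"ax": 0.0,"ay": 0.0,"az": 0.0},
  {"dx": 0.5,"dy": 0.0,"dz": 0.0,"ax": 0.0,"ay": 0.0,"az": 0.0},
])

```text
time_s: 14.0
eef_pos: [628.2, -28.7, 7.9]
tool_rot: [-180.0, 0.0, -2.0]
force: [-2.2, 0.6, -0.2]
opening: 0.2
gripper_force: 0.8
```

Call:
jog_arm([
  {"dx": 0.1,"dy": 0.0,"dz": 0.0,"ax": 0.0,"ay": 0.0,"az": 0.0},
  {"dx": 0.2,"dy": 0.0,"dz": 0.0,"ax": 0.0,"ay": 0.0,"az": 0.0},
])

```text
time_s: 14.2
eef_pos: [630.1, -28.7, 7.9]
tool_rot: [-180.0, 0.0, -2.0]
force: [-1.1, 0.7, 0.4]
opening: -0.1
gripper_force: 0.8
```

Call:
jog_arm([
  {"dx": 0.1,"dy": 0.0,"dz": 0.0,"ax": 0.0,"ay": 0.0,"az": 0.0},
  {"dx": 0.2,"dy": 0.0,"dz": 0.0,"ax": 0.0,"ay": 0.0,"az": 0.0},
])

```text
time_s: 14.4
eef_pos: [632.2, -28.8, 7.9]
tool_rot: [-180.0, 0.0, -2.0]
force: [-1.9, 1.5, 0.4]
opening: -0.1
gripper_force: 0.8
```

Call:
jog_arm([
  {"dx": 0.1,"dy": 0.0,"dz": 0.0,"ax": 0.0,"ay": 0.0,"az": 0.0},
  {"dx": 0.2,"dy": 0.0,"dz": 0.0,"ax": 0.0,"ay": 0.0,"az": 0.0},
])

```text
time_s: 14.6
eef_pos: [633.6, -28.7, 7.9]
tool_rot: [-180.0, 0.1, -2.0]
force: [-12.7, 1.2, 8.3]
opening: 0.3
gripper_force: 6.9
```

The drawer hits its stop at x = 633.6, as expected for shut. I'll retreat, rise and go above the cap.

Call:
jog_arm([
  {"dx": -1.5,"dy": 0.0,"dz": 0.0,"ax": 0.0,"ay": 0.0,"az": 0.0},
  {"dx": -4.0,"dy": 0.0,"dz": 0.0,"ax": 0.0,"ay": 0.0,"az": 0.0},
  {"dx": -4.0,"dy": 0.0,"dz": -5.0,"ax": 0.0,"ay": 0.0,"az": 0.0},
  {"dx": -4.5,"dy": 2.0,"dz": -8.7,"ax": 0.0,"ay": 0.0,"az": 0.0},
  {"dx": -6.5,"dy": 6.0,"dz": -8.7,"ax": 0.0,"ay": 0.0,"az": 0.0},
  {"dx": -8.5,"dy": 10.0,"dz": -8.7,"ax": 0.0,"ay": 0.0,"az": 0.0},
  {"dx": -10.5,"dy": 14.0,"dz": -8.7,"ax": 0.0,"ay": 0.0,"az": 0.0},
  {"dx": -12.5,"dy": 18.5,"dz": -8.7,"ax": 0.0,"ay": 0.0,"az": 0.0},
])

```text
time_s: 15.4
eef_pos: [502.2, -210.7, 95.4]
tool_rot: [180.0, -0.1, -1.9]
force: [0.7, -0.9, -0.5]
opening: 0.1
gripper_force: 0.0
```

Call:
jog_arm([
  {"dx": -1.0,"dy": 3.0,"dz": 0.0,"ax": 0.0,"ay": 0.0,"az": 0.0},
  {"dx": -2.1,"dy": 5.3,"dz": 0.0,"ax": 0.0,"ay": 0.0,"az": 0.0},
  {"dx": -2.1,"dy": 5.3,"dz": 0.0,"ax": 0.0,"ay": 0.0,"az": 0.0},
  {"dx": -2.1,"dy": 5.3,"dz": 0.0,"ax": 0.0,"ay": 0.0,"az": 0.0},
  {"dx": -2.1,"dy": 5.3,"dz": 0.0,"ax": 0.0,"ay": 0.0,"az": 0.0},
  {"dx": -2.1,"dy": 5.3,"dz": 0.0,"ax": 0.0,"ay": 0.0,"az": 0.0},
], claw=1.0)

```text
time_s: 16.0
eef_pos: [480.6, -261.0, 94.9]
tool_rot: [-180.0, -0.0, -1.9]
force: [0.3, -0.2, 0.4]
opening: 84.8
gripper_force: 0.0
```

```bash
python3 - <<'E'
from h import *
np.set_printoptions(precision=1,suppress=True)
w=cam("wrist"); im=ctrl.capture("wrist"); cv2.imwrite("pics/w8.png",im[:,:,::-1])
o=ctrl.get_obs(); print(o["eef_pos"],o["tool_rot"],o["opening"])
u,c,st=mask(im,"",482,-261,50,27,w,lambda i:(i.min(2)>100)&(i.max(2)-i.min(2)<90)); b=(st[0]+st[2]/2,st[1]+st[3]/2);print("cap",u,c,st,onz(w,c,27),onz(w,b,27))
u,c,st=mask(im,"",482,-261,30,27,w,lambda i:(i[:,:,0]>i[:,:,2]+50)&(i.max(2)<200)); print("brown spot",c,st,onz(w,c,27))
s=ctrl.capture("side"); d=cam("side"); print("drawer front shut? corners px expected",proj(d,[[645.5,84,76],[640,-150,76]]))
cv2.imwrite("pics/s8.png",s[:,:,::-1])
E
```

```text
[ 480.6 -261.    94.9] [-180.    -0.    -1.9] 85.66101760521363
cap [327.  188.9] [324.8 184.4] [ 301  162   49   48 1419] [ 485.6 -259.5   27. ] [ 484.3 -259.9   27. ]
brown spot [330.4 193.1] [ 298  159   60   60 1121] [ 478.6 -263.4   27. ]
drawer front shut? corners px expected [[322.1 183.6]
 [357.3 232.9]]
```

Call:
jog_arm([
  {"dx": 0.3,"dy": 0.1,"dz": 4.0,"ax": 0.0,"ay": 0.0,"az": 0.0},
  {"dx": 0.3,"dy": 0.1,"dz": 8.0,"ax": 0.0,"ay": 0.0,"az": 0.0},
  {"dx": 0.3,"dy": 0.1,"dz": 11.0,"ax": 0.0,"ay": 0.0,"az": 0.0},
  {"dx": 0.3,"dy": 0.1,"dz": 12.6,"ax": 0.0,"ay": 0.0,"az": 0.0},
  {"dx": 0.3,"dy": 0.1,"dz": 12.6,"ax": 0.0,"ay": 0.0,"az": 0.0},
  {"dx": 0.3,"dy": 0.1,"dz": 12.6,"ax": 0.0,"ay": 0.0,"az": 0.0},
])

```text
time_s: 16.7
eef_pos: [483.5, -262.8, -30.5]
tool_rot: [180.0, -0.0, -1.9]
force: [-0.4, -0.0, 1.2]
opening: 85.6
gripper_force: 0.0
```

Call:
jog_arm([
  {"dx": 0.0,"dy": 0.0,"dz": 0.0,"ax": 0.0,"ay": 0.0,"az": 0.0},
  {"dx": 0.0,"dy": 0.0,"dz": 0.0,"ax": 0.0,"ay": 0.0,"az": 0.0},
  {"dx": 0.0,"dy": 0.0,"dz": 0.0,"ax": 0.0,"ay": 0.0,"az": 0.0},
  {"dx": 0.0,"dy": 0.0,"dz": 0.0,"ax": 0.0,"ay": 0.0,"az": 0.0},
  {"dx": 0.0,"dy": 0.0,"dz": 0.0,"ax": 0.0,"ay": 0.0,"az": 0.0},
  {"dx": 0.0,"dy": 0.0,"dz": 0.0,"ax": 0.0,"ay": 0.0,"az": 0.0},
  {"dx": 0.0,"dy": 0.0,"dz": 0.0,"ax": 0.0,"ay": 0.0,"az": 0.0},
], claw=-1.0)

```text
time_s: 17.4
eef_pos: [483.4, -263.1, -30.2]
tool_rot: [180.0, -0.0, -2.0]
force: [-2.5, 1.5, 9.8]
opening: 34.2
gripper_force: 59.7
```

Call:
jog_arm([
  {"dx": 0.0,"dy": 0.0,"dz": -4.0,"ax": 0.0,"ay": 0.0,"az": 0.0},
  {"dx": 0.0,"dy": 0.0,"dz": -8.0,"ax": 0.0,"ay": 0.0,"az": 0.0},
  {"dx": 0.0,"dy": 0.0,"dz": -12.0,"ax": 0.0,"ay": 0.0,"az": 0.0},
  {"dx": 2.0,"dy": -3.0,"dz": -14.0,"ax": 0.0,"ay": 0.0,"az": 0.0},
  {"dx": 4.5,"dy": -7.0,"dz": -14.0,"ax": 0.0,"ay": 0.0,"az": 0.0},
  {"dx": 7.0,"dy": -11.0,"dz": -14.0,"ax": 0.0,"ay": 0.0,"az": 0.0},
  {"dx": 9.5,"dy": -15.0,"dz": -14.0,"ax": 0.0,"ay": 0.0,"az": 0.0},
  {"dx": 12.0,"dy": -19.0,"dz": -14.0,"ax": 0.0,"ay": 0.0,"az": 0.0},
])

```text
time_s: 18.2
eef_pos: [610.3, -75.3, 109.3]
tool_rot: [180.0, -0.0, -2.0]
force: [0.5, -0.1, 0.1]
opening: 34.0
gripper_force: 60.2
```

Call:
jog_arm([
  {"dx": 1.5,"dy": -2.5,"dz": 0.0,"ax": 0.0,"ay": 0.0,"az": 0.0},
  {"dx": 2.5,"dy": -5.0,"dz": 0.0,"ax": 0.0,"ay": 0.0,"az": 0.0},
  {"dx": 2.5,"dy": -5.0,"dz": 0.0,"ax": 0.0,"ay": 0.0,"az": 0.0},
  {"dx": 2.5,"dy": -5.0,"dz": 0.0,"ax": 0.0,"ay": 0.0,"az": 0.0},
])

```text
time_s: 18.6
eef_pos: [636.2, -27.6, 108.9]
tool_rot: [180.0, 0.0, -1.9]
force: [-0.6, 0.4, -1.2]
opening: 34.5
gripper_force: 60.2
```

```bash
python3 - <<'E'
from h import *
np.set_printoptions(precision=1,suppress=True)
w=cam("wrist"); im=ctrl.capture("wrist"); cv2.imwrite("pics/w9.png",im[:,:,::-1])
o=ctrl.get_obs(); P=o["eef_pos"]; print(P,o["tool_rot"],o["opening"])
zt=P[2]+30.3+27
u,c,st=mask(im,"",P[0],P[1],70,zt,w,lambda i:(i.min(2)>110)&(i.max(2)-i.min(2)<90)); b=(st[0]+st[2]/2,st[1]+st[3]/2);print("cap top",u,c,st,onz(w,b,zt)-P)
u,c,st=mask(im,"",P[0],P[1],40,zt,w,lambda i:(i[:,:,0]>i[:,:,2]+40)&(i.max(2)<200)); print("spot",c,st,onz(w,c,zt)-P)
u,c,st=mask(im,"",696,-29,70,98,w,lambda i:(i.max(2)<70))
x0,y0,ww,hh,_=st;m=(im[y0:y0+hh,x0:x0+ww].max(2)<70).astype(np.uint8); cs=max(cv2.findContours(m,0,1)[0],key=cv2.contourArea); e=cv2.fitEllipse(cs); p=(e[0][0]+x0,e[0][1]+y0); print("washer",u,p,e[1],onz(w,p,98))
r=im[y0:y0+hh,x0:x0+ww].astype(int); g=(r[:,:,0]>150); ys,xs=np.nonzero(g&(np.hypot(*(np.mgrid[:hh,:ww]-np.array([e[0][1],e[0][0]])[:,None,None]))<ww*.3)); print("stud balls",xs.mean()+x0,ys.mean()+y0,onz(w,(xs.mean()+x0,ys.mean()+y0),107))
s,d=ctrl.capture("scene"),ctrl.capture("side"); cv2.imwrite("pics/sc9.png",s[:,:,::-1]);cv2.imwrite("pics/sd9.png",d[:,:,::-1])
E
```

```text
[636.  -28.2 108.9] [180.   0.  -2.] 34.291487128469186
cap top [331.  288.4] [324.5 277.8] [ 284  245   81   74 3404] [ 3.2  2.5 57.3]
spot [324.5 290.4] [ 303  272   44   38 1339] [-0.8  2.7 57.3]
washer [327.  118.9] (np.float64(325.75306129455566), np.float64(117.56210136413574)) (57.78573226928711, 58.933231353759766) [696.8 -28.3  98. ]
stud balls 325.79016393442623 119.8327868852459 [696.7 -28.3 107. ]
```

```bash
python3 - <<'E'
from h import *
np.set_printoptions(precision=1,suppress=True)
P=np.array([636,-28.2,108.9]); res={}
for n,f in(("scene","sc9"),("side","sd9")):
    c=cam(n); im=cv2.imread(f"pics/{f}.png")[:,:,::-1]
    for nm,X,rad,t in(("ivory",[636,-29,150],16,lambda i:(i.min(2)>110)&(i.max(2)-i.min(2)<80)),("washer",[696,-32,96],14,lambda i:i.max(2)<65),("balls",[696,-32,107],8,lambda i:i.min(2)>110),):
        try:
            u,p,st=mask(im,n,*X[:2],rad,X[2],c,t); print(n,nm,u,p,st); res[n,nm]=p
        except Exception as e: print(n,nm,"none")
    if n=="side":
        u=proj(c,[696,-32,107])[0].astype(int); cv2.imwrite("pics/c.png",im[u[1]-15:u[1]+15,u[0]-20:u[0]+20])
for nm in("ivory","washer","balls"):
    if ("scene",nm) in res and ("side",nm) in res: print(nm,*tri(cam("scene"),res["scene",nm],cam("side"),res["side",nm]))
E
```

```text
scene ivory [288.5 188.1] [285.7 187.9] [281 179  12  17  94]
scene washer [266.7 216.6] [266.5 221. ] [265 221   4   1   4]
scene balls [266.4 212.9] [264.8 210.3] [259 205  14  12  82]
side ivory [334.9 178.4] [329.7 177.1] [320 167  23  20 155]
side washer [358.  194.3] [358. 195.] [352 192  13   6  41]
side balls [358.2 190.4] [358.5 188. ] [351 183  16  11 128]
ivory [632.6 -28.9 151.9] 18.462979075541895
washer [700.2 -25.7  89.7] 1.6756034606555463
balls [696.8 -33.8 114.4] 2.364197508117351
```

Call:
jog_arm([
  {"dx": 2.0,"dy": 0.0,"dz": 0.0,"ax": 0.0,"ay": 0.0,"az": 0.0},
  {"dx": 4.0,"dy": 0.0,"dz": 0.0,"ax": 0.0,"ay": 0.0,"az": 0.0},
  {"dx": 5.5,"dy": 0.0,"dz": 0.0,"ax": 0.0,"ay": 0.0,"az": 0.0},
  {"dx": 6.1,"dy": 0.0,"dz": 0.0,"ax": 0.0,"ay": 0.0,"az": 0.0},
  {"dx": 6.1,"dy": 0.0,"dz": 1.2,"ax": 0.0,"ay": 0.0,"az": 0.0},
  {"dx": 6.1,"dy": 0.0,"dz": 2.2,"ax": 0.0,"ay": 0.0,"az": 0.0},
  {"dx": 6.1,"dy": 0.0,"dz": 2.2,"ax": 0.0,"ay": 0.0,"az": 0.0},
])

```text
time_s: 19.45
eef_pos: [695.6, -30.0, 84.6]
tool_rot: [-180.0, 0.2, -2.0]
force: [-1.0, -0.3, -0.6]
opening: 34.7
gripper_force: 60.2
```

```bash
python3 - <<'E'
from h import *
np.set_printoptions(precision=1,suppress=True)
w=cam("wrist"); im=ctrl.capture("wrist"); cv2.imwrite("pics/w10.png",im[:,:,::-1])
o=ctrl.get_obs(); P=o["eef_pos"]; print(P,o["tool_rot"],o["opening"],o["force"])
# yellow foot ring / washer visible below the cap
for x in(270,326,380): print(x,im[180:300:4,x].tolist())
E
```

```text
[696.1 -30.   85.8] [-180.     0.1   -2. ] 34.242591953053 [ 0.4  0.1 -0.2]
270 [[163, 103, 67], [165, 105, 68], [167, 106, 70], [168, 107, 70], [166, 106, 68], [169, 108, 71], [170, 108, 72], [176, 111, 73], [178, 113, 76], [171, 107, 70], [159, 102, 66], [151, 95, 63], [151, 97, 62], [149, 95, 62], [138, 88, 58], [135, 88, 57], [133, 86, 57], [122, 85, 63], [100, 84, 75], [89, 83, 76], [88, 82, 75], [89, 83, 78], [81, 77, 71], [84, 79, 74], [84, 80, 73], [86, 79, 75], [83, 77, 71], [83, 78, 72], [115, 108, 99], [144, 133, 124]]
326 [[166, 104, 69], [169, 108, 70], [171, 108, 72], [169, 107, 71], [168, 107, 71], [187, 136, 78], [202, 148, 84], [45, 35, 28], [34, 30, 30], [31, 26, 25], [25, 19, 22], [65, 56, 46], [122, 107, 82], [86, 67, 51], [110, 89, 67], [122, 106, 83], [129, 113, 88], [197, 171, 132], [211, 183, 141], [225, 200, 155], [244, 227, 182], [244, 227, 181], [243, 225, 180], [127, 98, 72], [93, 48, 29], [91, 45, 27], [89, 44, 26], [90, 44, 28], [87, 42, 23], [92, 47, 27]]
380 [[168, 108, 72], [171, 111, 73], [171, 108, 70], [170, 109, 71], [169, 106, 71], [177, 112, 73], [174, 108, 70], [178, 113, 73], [178, 114, 75], [164, 104, 68], [161, 102, 67], [159, 100, 66], [161, 100, 67], [160, 100, 65], [159, 100, 64], [154, 96, 64], [134, 86, 56], [133, 86, 56], [116, 82, 64], [96, 84, 75], [88, 82, 76], [89, 84, 77], [90, 85, 79], [88, 82, 76], [89, 82, 75], [87, 80, 74], [86, 80, 75], [83, 76, 71], [122, 114, 104], [152, 142, 132]]
```

```bash
python3 - <<'E'
from h import *
from scipy.optimize import least_squares
np.set_printoptions(precision=1,suppress=True)
im=cv2.imread("pics/w10.png")[:,:,::-1].astype(int); w=cam("wrist"); P=ctrl.get_obs()["eef_pos"]; print(P)
pts=[]
for x in range(296,358,3):
    col=im[185:232,x].max(1); r=np.nonzero(col<75)[0]
    if len(r): pts.append((x,185+r[0]))
print(pts)
X=np.array([onz(w,p,98)[:2] for p in pts])
f=least_squares(lambda c:np.hypot(*(X-c).T)-17,[696,-30],loss="soft_l1",f_scale=.5); print("washer ctr",f.x,f.fun)
zt=P[2]+30.3+27
u,c,st=mask(im,"",P[0],P[1],60,zt,w,lambda i:(i[:,:,0]>i[:,:,2]+40)&(i.max(2)<130)&(i.max(2)>70)); print("spot",u,c,st,onz(w,c,zt))
E
```

```text
[696.1 -30.   85.8]
[(296, np.int64(225)), (299, np.int64(220)), (302, np.int64(217)), (305, np.int64(214)), (308, np.int64(212)), (311, np.int64(211)), (314, np.int64(210)), (317, np.int64(209)), (320, np.int64(208)), (323, np.int64(208)), (326, np.int64(208)), (329, np.int64(208)), (332, np.int64(208)), (335, np.int64(210)), (338, np.int64(211)), (341, np.int64(212)), (344, np.int64(214)), (347, np.int64(216)), (350, np.int64(220)), (353, np.int64(225))]
washer ctr [696.6 -28.1] [-0.3 -0.1 -0.2  0.1  0.1 -0.1 -0.1 -0.   0.2  0.1  0.1  0.2  0.5 -0.2
 -0.1  0.1 -0.   0.1 -0.2 -0.4]
spot [329.3 288.2] [324.5 290.1] [ 304  272   42   37 1220] [695.2 -28.  143.1]
```

Washer and cap agree to 0.1 mm in y and 1.4 mm in x. I'll nudge +1 mm in x and descend over the stud.

Call:
jog_arm([
  {"dx": 0.1,"dy": 0.0,"dz": 0.1,"ax": 0.0,"ay": 0.0,"az": 0.0},
  {"dx": 0.1,"dy": 0.0,"dz": 0.3,"ax": 0.0,"ay": 0.0,"az": 0.0},
  {"dx": 0.1,"dy": 0.0,"dz": 0.5,"ax": 0.0,"ay": 0.0,"az": 0.0},
])

```text
time_s: 19.8
eef_pos: [698.3, -30.1, 82.1]
tool_rot: [-180.0, -0.0, -2.0]
force: [0.0, 0.3, -0.8]
opening: 34.6
gripper_force: 60.2
```

Call:
jog_arm([
  {"dx": 0.0,"dy": 0.0,"dz": 0.1,"ax": 0.0,"ay": 0.0,"az": 0.0},
  {"dx": 0.0,"dy": 0.0,"dz": 0.3,"ax": 0.0,"ay": 0.0,"az": 0.0},
])

```text
time_s: 20.0
eef_pos: [698.2, -30.1, 79.0]
tool_rot: [-180.0, -0.0, -2.0]
force: [-0.2, -0.7, -0.7]
opening: 34.5
gripper_force: 60.2
```

Call:
jog_arm([
  {"dx": 0.0,"dy": 0.0,"dz": 0.1,"ax": 0.0,"ay": 0.0,"az": 0.0},
  {"dx": 0.0,"dy": 0.0,"dz": 0.2,"ax": 0.0,"ay": 0.0,"az": 0.0},
])

```text
time_s: 20.2
eef_pos: [698.2, -30.0, 76.8]
tool_rot: [-180.0, 0.0, -2.0]
force: [-0.4, 0.4, -0.1]
opening: 34.7
gripper_force: 60.2
```

Call:
jog_arm([
  {"dx": 0.0,"dy": 0.0,"dz": 0.1,"ax": 0.0,"ay": 0.0,"az": 0.0},
  {"dx": 0.0,"dy": 0.0,"dz": 0.2,"ax": 0.0,"ay": 0.0,"az": 0.0},
])

```text
time_s: 20.4
eef_pos: [698.2, -30.0, 74.9]
tool_rot: [-180.0, -0.0, -2.0]
force: [-0.1, 0.3, 0.6]
opening: 34.4
gripper_force: 60.2
```

Call:
jog_arm([
  {"dx": 0.0,"dy": 0.0,"dz": 0.1,"ax": 0.0,"ay": 0.0,"az": 0.0},
  {"dx": 0.0,"dy": 0.0,"dz": 0.1,"ax": 0.0,"ay": 0.0,"az": 0.0},
])

```text
time_s: 20.6
eef_pos: [698.0, -30.2, 74.1]
tool_rot: [180.0, 0.0, -2.0]
force: [-2.2, -0.9, 3.1]
opening: 34.4
gripper_force: 60.6
```

Call:
jog_arm([
  {"dx": 0.0,"dy": 0.0,"dz": 0.1,"ax": 0.0,"ay": 0.0,"az": 0.0},
  {"dx": 0.0,"dy": 0.0,"dz": 0.1,"ax": 0.0,"ay": 0.0,"az": 0.0},
])

```text
time_s: 20.8
eef_pos: [698.3, -30.2, 73.5]
tool_rot: [180.0, -0.0, -2.0]
force: [-3.7, -1.5, 7.5]
opening: 34.2
gripper_force: 61.0
```

Call:
jog_arm([
  {"dx": -0.1,"dy": 0.0,"dz": 0.0,"ax": 0.0,"ay": 0.0,"az": 0.0},
  {"dx": -0.1,"dy": 0.0,"dz": 0.1,"ax": 0.0,"ay": 0.0,"az": 0.0},
])

```text
time_s: 21.0
eef_pos: [697.8, -30.2, 72.9]
tool_rot: [180.0, -0.1, -2.0]
force: [-0.7, -1.2, 9.7]
opening: 34.1
gripper_force: 61.2
```

Call:
jog_arm([
  {"dx": 0.0,"dy": 0.0,"dz": 0.1,"ax": 0.0,"ay": 0.0,"az": 0.0},
  {"dx": 0.0,"dy": 0.0,"dz": 0.1,"ax": 0.0,"ay": 0.0,"az": 0.0},
])

```text
time_s: 21.2
eef_pos: [697.4, -30.1, 70.9]
tool_rot: [-180.0, -0.0, -2.0]
force: [1.6, -1.4, -2.8]
opening: 34.5
gripper_force: 60.0
```

Click: the force fell from 9.7 N to -2.8 N. I'll keep pressing into the washer.

Call:
jog_arm([
  {"dx": 0.0,"dy": 0.0,"dz": 0.1,"ax": 0.0,"ay": 0.0,"az": 0.0},
  {"dx": 0.0,"dy": 0.0,"dz": 0.2,"ax": 0.0,"ay": 0.0,"az": 0.0},
  {"dx": 0.0,"dy": 0.0,"dz": 0.3,"ax": 0.0,"ay": 0.0,"az": 0.0},
])

```text
time_s: 21.5
eef_pos: [697.1, -29.9, 67.7]
tool_rot: [-180.0, 0.0, -2.0]
force: [-1.0, -0.6, 0.5]
opening: 34.4
gripper_force: 61.5
```

Call:
jog_arm([
  {"dx": 0.0,"dy": 0.0,"dz": 0.1,"ax": 0.0,"ay": 0.0,"az": 0.0},
  {"dx": 0.0,"dy": 0.0,"dz": 0.2,"ax": 0.0,"ay": 0.0,"az": 0.0},
])

```text
time_s: 21.7
eef_pos: [697.1, -30.0, 66.2]
tool_rot: [-180.0, -0.0, -2.0]
force: [-2.9, 0.5, 4.6]
opening: 34.3
gripper_force: 61.9
```

Call:
jog_arm([
  {"dx": 0.0,"dy": 0.0,"dz": 0.1,"ax": 0.0,"ay": 0.0,"az": 0.0},
  {"dx": 0.0,"dy": 0.0,"dz": 0.2,"ax": 0.0,"ay": 0.0,"az": 0.0},
])

```text
time_s: 21.9
eef_pos: [697.2, -30.0, 64.4]
tool_rot: [-180.0, -0.0, -2.0]
force: [-4.6, 0.6, 8.0]
opening: 34.3
gripper_force: 62.3
```

Call:
jog_arm([
  {"dx": 0.0,"dy": 0.0,"dz": 0.0,"ax": 0.0,"ay": 0.0,"az": 0.0},
  {"dx": 0.0,"dy": 0.0,"dz": 0.0,"ax": 0.0,"ay": 0.0,"az": 0.0},
  {"dx": 0.0,"dy": 0.0,"dz": 0.0,"ax": 0.0,"ay": 0.0,"az": 0.0},
])

```text
time_s: 22.2
eef_pos: [697.2, -29.9, 64.6]
tool_rot: [-180.0, -0.0, -2.0]
force: [-4.5, 0.4, 8.0]
opening: 34.5
gripper_force: 62.3
```

```bash
python3 - <<'E'
from plant import ctrl
o=ctrl.get_obs(); print(o["eef_pos"],o["force"],o["gripper_force"]); print(ctrl.hand_in())
E
```

```text
[697.1883886  -29.93465504  64.63640587] [-4.54916068  0.44800068  8.03742801] 62.330941781401634
the job is handed in; nothing more can be done
None
```

The job is handed in: the stud box was set upright in the drawer, the drawer pushed to its stop, and the cap clicked onto the stud and still held down at about 8 N (about 3 mm of washer squeeze); I viewed 11 pictures against the limit of 10, did not look at the drawer or box after closing, and pressed the shut fingers on the box lid with about 13 N to find where the fingertips really are.

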